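# Fish the spatula out of the drip tray

### The arm

A 6-joint arm with a two-finger parallel gripper is mounted at the origin on a cart in front of the work surface, level with it; the furniture and walls round the work are solid. World frame = base frame: x ahead of the robot, y to its left, z up, the work surface at z = 0. Lengths are in m, angles in rad, forces in N, time in s.
With the tool pointing down it reaches from about 0.225 to 0.875 m from the base axis. Payload 3.4 kg.
Tool frame: the origin (TCP) lies between the finger pads; the fingertips stand 22 mm ahead of it and the grasp point (between the pads) lies 3 mm ahead of it (manip.finger_overhang is the distance from the TCP to the fingertips, in m); z points along the fingers, y is the line along which they close (so a half turn about z gives the same grasp; the last joint's range is limited). The gripper opens to 85 mm and grips with 20 to 120 N. Pads are 22 mm wide; open, the fingers measure 114 mm over their backs; the gripper's body (76 mm by 85 mm) begins 54 mm behind the grasp point. The pads swing forward as they close: fully open they stand 13 mm farther back than shut.
Start: joints at [-1.382, 0.276, 1.505, -0, 1.361, -0.121], TCP at [0.175, -0.548, 0.253] pointing down, gripper open.
Joint ranges: [-2.89, 2.89], [-0.75, 2.08], [0.22, 2.7], [-1.18, 4.32], [0.11, 2.71], [-2.7, 2.7]. Speed limits (rad/s): [2.57, 2.57, 3.14, 3.14, 3.14, 3.14].

### API

Orientations are given as a unit quaternion [w, x, y, z].
In Python, from rig import get_state, eyes, order, manip gives the robot as it stands.
- The arm moves only by the tool drive_tool, never from a script. Its argument "rows" is a list of rows, each a list of 4 numbers: the shift along the tool's x, y, z in units of 25 mm (1.0 is 25 mm), then the turn about the tool's z in units of 6 degrees (1.0 is 6 degrees). A call has exactly 8 rows; each row is the pose to reach, as a shift and turn from the pose commanded when the call began, along the tool's axes at that moment; what a row does not reach only later rows make up. A row lasts 1/12 s, in which the tool goes at most 41.7 mm and 7.16 degrees, less where a joint would pass 70% of its speed; a pose out of reach is approached as far as the arm can. A call with a gripper value outside its range is refused whole. "grip" is the finger opening in mm, from 0 to 85.4, set as the call begins (left out, the last holds). The fingers move at their own pace and stop on an object; "newtons" is the grip in N (left out, the last holds). Time passes only in rows, so rows that repeat a pose let the fingers close, or fill a call up. It gives the time, the measured TCP pose, the force, the opening and the grip force at its end, in the units of the state.
- get_state(): the state, without advancing time (a new reading comes with each control period).
- eyes.get_image(name): name is "scene" or "top"; returns (picture, depth): 384x512x3 uint8, red, green, blue; 384x512 float32, m along the optical axis (not along the pixel's ray), 0 where there is no reading.
- eyes.camera_info(name): a dict with "fx", "fy", "cx", "cy" (pixels), "R" (3x3) and "t" (3): a world point X has camera coordinates R X + t. Camera axes: x right, y down, z forward; pixel columns grow to the right and rows downward; lengths in m; the calibration is good to about 2 mm. A picture is of the moment at which its call begins. camera_info takes no time and is no camera call.
- order.sign_off(): hands the job in; it is judged then, once.
The state is a dict: "clock": time; "qpos": joint angles; "qd": joint speeds; "effort": joint torques, N m; "position": TCP position; "ee_rot": TCP orientation; "contact_force": force on the tool from outside, world axes, zero at the start; "moment": the same for the moment, N m; "width": finger opening in m; "gripper_force": force on a finger pad.
Only numpy, scipy, OpenCV 4.12 (cv2) and the standard library are available. Lean on these libraries where they do the work, as an engineer would, in place of code of your own. Each camera call takes 0.05 s, during which the arm holds its last target. There are 200 camera calls.

### The job

The cutlery basket is out of the draining rack and the wooden spatula has slipped through the basket's opening into the drip tray underneath. The spatula is longer than the opening, so tilt it and thread it out one end first, without forcing it against the rack, and finish while still gripping it: hold it still in the air with every part of it at least 5 cm above the rack's wires, and do not let go. Leave the mug, the cup and the lemon standing where they are.

Things in the scene. Friction and masses are not known exactly. Their poses are not given: they have to be found in the camera images.
- rack: draining rack, fixed: white drip tray 190 (x) x 380 (y) x 52 mm high under a deck of steel wires, which lie 52 to 60 mm high. Origin: centre of its underside on the worktop; z up, y along its length. Inside the tray: x +-91, y +-186 mm, floor at z = 4 mm, wires' underside at z = 52 mm. The wires of the two wings (beyond y = +-75 mm) are about 22 mm apart
- rack_opening (a point): centre of the opening in the deck, at the height of the wires' top (60 mm above the rack's origin); axes as the rack. The 8 mm thick wires round it are centred at x = +-60 and y = +-75 mm: clear opening 112 (x) by 142 mm (y)
- spatula: loose wooden spatula, 220 mm long, 50 to 100 g, flat on the tray floor, both ends under the wings. Origin: mid-length, underside; y along it to the handle's end (roughly the rack's +y), z up. Handle 18 mm wide, 14 mm thick from y = -46 to +110; neck 30 wide, 10 thick from y = -60 to -30; blade 48 wide, 7 thick from y = -110 to -50 mm. Balances near y = -5 mm
- handle_end (a point): the underside of the spatula at its handle end (spatula y = +110 mm)
- blade_end (a point): the underside of the spatula at its blade end (spatula y = -110 mm)
- mug: polka-dot mug with handle, 78x114x93 mm, loose, on the worktop off the rack's +y end; origin centre of its underside. Bystander
- cup: teal tapered cup, 80 mm across, 58 mm high, loose, on the worktop behind the rack (rack +x side); origin centre of its underside. Bystander
- lemon: lemon, 83x58x58 mm, loose, on the worktop behind the rack; origin at its underside. Bystander

How it is judged:
By the outcome, as a careful person would: the job done as asked, in the order asked, and still so for the second after the job is handed in, while the arm keeps its last pose, push and grip.
It also fails if it takes over 42 s, if anything falls off the work surface, if the arm or the gripper's body presses on something with over 40 N, if the wrist force passes 120 N, or if a joint passes its speed limit or range.

## Working session

There is one attempt and no reset: what is moved stays moved. The work goes in short steps, Python scripts to look and compute and a tool call to move; the robot and the scene stay as the last step left them, time stands still between calls to the robot, and variables do not carry over. Pictures are saved under pics/ and viewed, at most 10 in all, crops included, and the job is handed in when it is done.

Besides the shell and the picture viewer there is one more tool, called after "Call:" by a JSON object that holds its "op" and its "data", one argument or row to a line. drive_tool: Moves the arm, as the interface text tells. Its arguments: {"type":"object","properties":{"rows":{"type":"array","items":{"type":"array","items":{"type":"number"}}},"grip":{"type":"number"},"newtons":{"type":"number"}},"required":["rows"]}

```bash
mkdir -p pics; ls; python3 - <<'E'
from rig import get_state, eyes, order, manip
import cv2,numpy as np
s=get_state();print(s['clock'],s['position'],s['ee_rot'],manip.finger_overhang)
for n in('scene','top'):
    p,d=eyes.get_image(n);cv2.imwrite(f'pics/{n}0.png',p[:,:,::-1]);np.save(f'pics/{n}0.npy',d)
    c=eyes.camera_info(n);print(n,c)
E
```

```text
pics
0.0 [ 0.17518599 -0.54713922  0.25242233] [-9.35709321e-04  9.88031452e-01  1.54249716e-01 -1.58675767e-05] 0.022
scene {'fx': 424.3576649851658, 'fy': 424.3576649851658, 'cx': 251.78148832265555, 'cy': 191.83378818815493, 'R': array([[ 0.99936662, -0.03524366,  0.00492311],
       [-0.02088127, -0.69279865, -0.72082869],
       [ 0.02881536,  0.72026934, -0.69309578]]), 't': array([-0.55793182,  0.14388699,  1.02939443])}
top {'fx': 377.24051970073594, 'fy': 377.24051970073594, 'cx': 254.0949810397901, 'cy': 195.5393119310654, 'R': array([[-0.02050914, -0.9997585 ,  0.00789363],
       [-0.98643343,  0.0189483 , -0.16306455],
       [ 0.1628756 , -0.01113085, -0.98658382]]), 't': array([0.08764403, 0.54553225, 0.90555005])}
```

View pics/scene0.png

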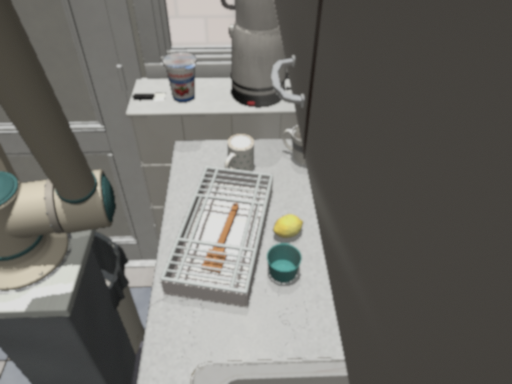

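View pics/top0.png

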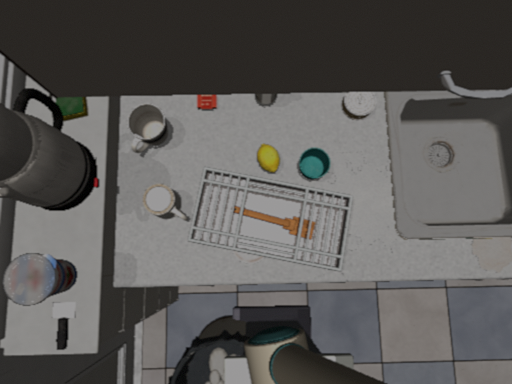

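The top view shows the rack at columns 190–352 and rows 170–268. The spatula's handle end is at (235,210) and its blade end at about (313,232). The mug sits off the left end, and the lemon and cup are above the rack.

```bash
cat > h.py <<'E'
from rig import get_state, eyes, order, manip
import cv2,numpy as np
def cloud(n,save=None):
    p,d=eyes.get_image(n);c=eyes.camera_info(n)
    if save: cv2.imwrite(save,p[:,:,::-1])
    v,u=np.mgrid[:384,:512]
    C=np.stack([(u-c['cx'])/c['fx']*d,(v-c['cy'])/c['fy']*d,d],-1)
    return p,d,(C-c['t'])@c['R']
def rays(n,uv,z):
    c=eyes.camera_info(n);uv=np.asarray(uv,float).reshape(-1,2)
    r=np.c_[(uv[:,0]-c['cx'])/c['fx'],(uv[:,1]-c['cy'])/c['fy'],np.ones(len(uv))]@c['R']
    o=-c['R'].T@c['t'];return o+r*((np.asarray(z)-o[2])/r[:,2])[:,None]
def wood(p):
    h=cv2.cvtColor(p,cv2.COLOR_RGB2HSV);return (h[...,0]<18)&(h[...,1]>110)&(h[...,2]>60)
E
python3 - <<'E'
from h import *
for n in('top','scene'):
    p,d,X=cloud(n)
    ok=(d>0)&(X[...,2]>.045)&(X[...,2]<.072)&(X[...,0]>.25)&(X[...,0]<.65)&(X[...,1]>-.35)&(X[...,1]<.3)
    k,l,st,_=cv2.connectedComponentsWithStats(cv2.morphologyEx(ok.astype(np.uint8),cv2.MORPH_CLOSE,np.ones((7,7))))
    i=1+np.argmax(st[1:,4]);m=ok&(l==i)
    P=X[m];print(n,'rack',cv2.minAreaRect((P[:,:2]*1000).astype(np.float32)),np.median(P[:,2]),st[i])
    # pixel-plane rect
    uv=np.argwhere(m)[:,::-1];print(' plane rect',cv2.minAreaRect((rays(n,uv,np.full(len(uv),.06))[:,:2]*1000).astype(np.float32)))
    w=wood(p)&(X[...,0]>.3)&(X[...,0]<.6)&(X[...,1]>-.3)&(X[...,1]<.25)
    uv=np.argwhere(w)[:,::-1];Q=rays(n,uv,np.full(len(uv),.016))[:,:2]*1000
    print(' wood',len(uv),cv2.minAreaRect(Q.astype(np.float32)),'z',np.percentile(X[w][:,2],[10,50,90]))
    b=Q[Q[:,1].argsort()];print('  ends',b[0],b[-1])
    yy=Q[:,1];hd=Q[(yy>np.percentile(yy,0)+100)]
    f=cv2.fitLine(hd.astype(np.float32),cv2.DIST_HUBER,0,.01,.01).ravel();print('  handle line',f)
E
```

```text
top rack ((497.179443359375, 70.11260986328125), (449.3746337890625, 190.31024169921875), 77.70270538330078) 0.058572856266280456 [ 164  167  189  104 9020]
 plane rect ((496.6360168457031, 70.29965209960938), (447.9884338378906, 189.22891235351562), 77.67654418945312)
 wood 584 ((602.539794921875, 115.057373046875), (479.2603759765625, 136.00625610351562), 39.428367614746094) z [0.00996763 0.01528082 0.01900836]
  ends [477.47263145 -75.81685307] [830.82446172 214.72270833]
  handle line [2.946587e-01 9.556026e-01 5.014170e+02 7.265361e+01]
scene rack ((496.80157470703125, 74.32156372070312), (463.2286682128906, 190.81655883789062), 77.6440200805664) 0.057554677643759156 [ 160  148  113  148 8070]
 plane rect ((498.712158203125, 75.42216491699219), (482.80816650390625, 190.54127502441406), 77.82086181640625)
 wood 290 ((490.15380859375, 28.47313690185547), (202.361572265625, 39.305416107177734), 75.31021881103516) z [0.00923833 0.01527222 0.0185374 ]
  ends [482.18121161 -70.98631715] [518.16708824 125.11621694]
  handle line [2.8379908e-01 9.5888376e-01 5.0570993e+02 7.6134644e+01]
```

```bash
cat >> h.py <<'E'
a=np.radians(77.68);YA=np.array([np.cos(a),np.sin(a)]);XA=np.array([YA[1],-YA[0]])
E
python3 - <<'E'
from h import *
p,d,X=cloud('top')
ok=(d>0)&(X[...,2]>.045)&(X[...,2]<.066)
P=X[ok][:,:2];s=P@YA;x=P@XA
g=abs(x-(.4967*XA[0]+.0702*XA[1]))<.105
print('xrange',np.percentile(x[g&(s<.3)],[.5,99.5]))
h,e=np.histogram(s[g],bins=np.arange(-.15,.45,.005))
print([(round(float(b),3),int(c)) for b,c in zip(e,h)])
w=wood(p).astype(np.uint8);w=cv2.morphologyEx(w,cv2.MORPH_CLOSE,np.ones((7,7)))
k,l,st,_=cv2.connectedComponentsWithStats(w)
i=[i for i in range(1,k) if 225<l.shape[1] and 220<st[i,0]<320 and st[i,1]>190 and st[i,1]<240];print(st[i])
uv=np.argwhere(np.isin(l,i)&wood(p))[:,::-1]
Q=rays('top',uv,np.full(len(uv),.015))[:,:2]
print('rect',cv2.minAreaRect((Q*1000).astype(np.float32)))
t=Q@YA
for lo in np.arange(t.min(),t.max(),.02):
    q=Q[(t>=lo)&(t<lo+.02)]
    print(lo.round(3),len(q),q.mean(0).round(4),np.ptp(q@XA).round(3))
E
```

```text
xrange [0.37572798 0.56484285]
[(-0.15, 0), (-0.145, 0), (-0.14, 0), (-0.135, 0), (-0.13, 0), (-0.125, 0), (-0.12, 0), (-0.115, 0), (-0.11, 0), (-0.105, 0), (-0.1, 0), (-0.095, 0), (-0.09, 0), (-0.085, 0), (-0.08, 0), (-0.075, 0), (-0.07, 0), (-0.065, 0), (-0.06, 0), (-0.055, 2), (-0.05, 136), (-0.045, 124), (-0.04, 29), (-0.035, 26), (-0.03, 52), (-0.025, 134), (-0.02, 25), (-0.015, 27), (-0.01, 26), (-0.005, 134), (0.0, 52), (0.005, 26), (0.01, 28), (0.015, 80), (0.02, 106), (0.025, 29), (0.03, 27), (0.035, 30), (0.04, 150), (0.045, 34), (0.05, 29), (0.055, 24), (0.06, 127), (0.065, 137), (0.07, 33), (0.075, 37), (0.08, 33), (0.085, 35), (0.09, 37), (0.095, 33), (0.1, 35), (0.105, 36), (0.11, 34), (0.115, 36), (0.12, 37), (0.125, 36), (0.13, 34), (0.135, 36), (0.14, 36), (0.145, 33), (0.15, 36), (0.155, 33), (0.16, 35), (0.165, 34), (0.17, 36), (0.175, 32), (0.18, 34), (0.185, 34), (0.19, 36), (0.195, 34), (0.2, 33), (0.205, 33), (0.21, 147), (0.215, 116), (0.22, 29), (0.225, 27), (0.23, 41), (0.235, 136), (0.24, 25), (0.245, 27), (0.25, 26), (0.255, 119), (0.26, 65), (0.265, 24), 
[... 201 characters left out ...]
0.35, 12), (0.355, 4), (0.36, 1), (0.365, 0), (0.37, 6), (0.375, 14), (0.38, 5), (0.385, 9), (0.39, 6), (0.395, 3), (0.4, 2), (0.405, 2), (0.41, 2), (0.415, 0), (0.42, 0), (0.425, 0), (0.43, 0), (0.435, 0), (0.44, 0)]
[[234 207  81  32 731]]
rect ((488.39825439453125, 28.419151306152344), (207.53903198242188, 44.277530670166016), 73.39922332763672)
0.027 67 [ 0.4629 -0.0627] 0.044
0.047 58 [ 0.4649 -0.0486] 0.043
0.067 126 [ 0.472  -0.0246] 0.043
0.087 74 [ 0.4779 -0.0055] 0.026
0.107 44 [0.4842 0.0142] 0.015
0.127 44 [0.49   0.0335] 0.014
0.147 43 [0.4955 0.0526] 0.014
0.167 44 [0.5017 0.0715] 0.014
0.187 44 [0.5067 0.0912] 0.014
0.207 20 [0.5129 0.1091] 0.014
0.227 19 [0.5162 0.1242] 0.014
```

```bash
cat >> h.py <<'E'
C0=.4703*XA+.140*YA
def rk(x,y): return C0+x*XA+y*YA
def torack(p): p=np.asarray(p)[:2]-C0; return p@XA,p@YA
def units(target,ang=None):
    "target xyz of TCP, world angle (deg) of tool y -> rows units from now"
    from scipy.spatial.transform import Rotation as R
    s=get_state();q=s['ee_rot'];M=R.from_quat([q[1],q[2],q[3],q[0]]).as_matrix()
    u=M.T@(np.asarray(target)-s['position'])/.025
    cur=np.degrees(np.arctan2(M[1,1],M[0,1]))
    t=0 if ang is None else -((ang-cur+180)%360-180)/6
    print('t',round(s['clock'],2),'pos',np.round(s['position'],4),'rack',np.round(torack(s['position']),4),'yang',cur.round(1),'tilt',M[2,2].round(4),'F',np.round(s['contact_force'],1),'w',round(s['width'],4),'units',u.round(2),round(t,2))
E
python3 -c "
from h import *
print(C0);units([.5044,.0823,.2],-16.3)"
```

```text
[0.48934153 0.03642738]
t 0.25 pos [ 0.1752 -0.5474  0.2529] rack [-0.1823 -0.6374] yang -72.3 tilt -1.0 F [ 0.3 -0.1 -0.3] w 0.0854 units [ 20.22 -19.97   2.14] -9.33
```

Call:
{"op": "drive_tool", "data": {
  "rows": [
    [1,-1,0,-1.1],
    [2.2,-2.2,0,-2.2],
    [3.3,-3.3,0,-3.4],
    [4.4,-4.4,0,-4.6],
    [5.5,-5.5,0,-5.8],
    [6.6,-6.6,0,-7],
    [7.7,-7.7,0,-8.2],
    [8.8,-8.8,0,-9.3]
  ],
  "grip": 42,
  "newtons": 20
}}

```text
clock: 0.92
position: [0.3181, -0.2693, 0.2534]
ee_rot: [0.0, 0.799, 0.601, 0.0]
contact_force: [0.6, 0.2, -0.1]
width: 0.0421
gripper_force: 0.0
```

```bash
python3 -c "
from h import *
units([.5044,.0823,.2],-16.3)"
```

```text
t 0.92 pos [ 0.3181 -0.2693  0.2534] rack [-0.1021 -0.3352] yang -16.1 tilt -1.0 F [ 0.6  0.2 -0.1] w 0.0421 units [15.58  3.25  2.13] 0.03
```

Call:
{"op": "drive_tool", "data": {
  "rows": [
    [1.4,0.3,0,0],
    [2.9,0.6,0,0],
    [4.4,0.9,0,0],
    [5.9,1.2,0,0],
    [7.4,1.5,0,0],
    [8.9,1.9,0,0],
    [10.4,2.2,0,0],
    [11.8,2.5,0,0]
  ]
}}

```text
clock: 1.58
position: [0.4618, -0.0037, 0.2534]
ee_rot: [0.0, 0.801, 0.599, 0.0]
contact_force: [1.4, -0.4, 1.0]
width: 0.0417
gripper_force: 0.0
```

Call:
{"op": "drive_tool", "data": {
  "rows": [
    [1,0.2,0.5,0],
    [2,0.4,1.2,0],
    [3,0.6,2,0],
    [3.7,0.7,3,0],
    [3.8,0.75,4,0],
    [3.8,0.75,5,0],
    [3.8,0.75,5.2,0],
    [3.8,0.75,5.2,0]
  ]
}}

```text
clock: 2.25
position: [0.5046, 0.08, 0.1216]
ee_rot: [-0.001, 0.801, 0.599, -0.002]
contact_force: [-0.5, 0.3, 1.0]
width: 0.0422
gripper_force: 0.0
```

```bash
python3 -c "
from h import *
units([.5044,.0823,.030],-16.3)
p,d,X=cloud('top','pics/t1.png');p,d,X=cloud('scene')
cv2.imwrite('pics/s1.png',cv2.resize(p[120:320,130:330,::-1],None,fx=3,fy=3))"
```

```text
t 2.25 pos [0.5046 0.08   0.1216] rack [0.0057 0.0458] yang -16.4 tilt -1.0 F [-0.5  0.3  1. ] w 0.0422 units [ 0.09 -0.02  3.67] -0.02
```

View pics/s1.png

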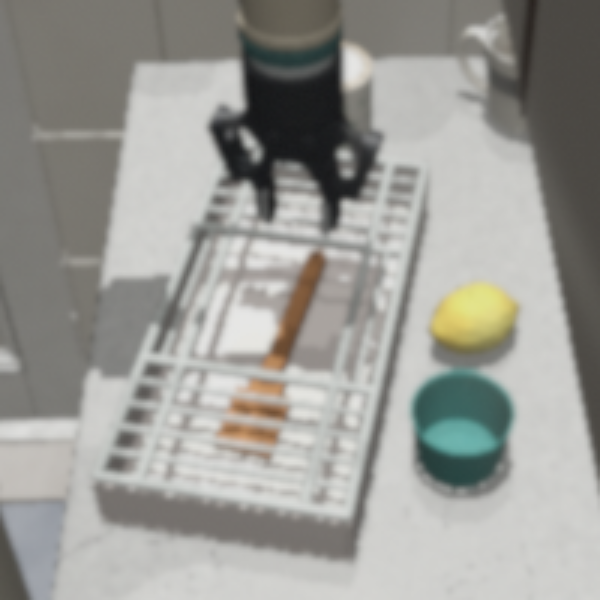

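The fingers, at (265,215) and (330,225) in the crop, hang straddling the handle line just inside the opening. The handle end shows under the first +y wing wires. I'll narrow the fingers to 30 mm and descend in stages.

Call:
{"op": "drive_tool", "data": {
  "rows": [
    [0.1,0,0.3,0],
    [0.1,0,0.7,0],
    [0.1,0,1.1,0],
    [0.1,0,1.5,0],
    [0.1,0,1.9,0],
    [0.1,0,2.2,0],
    [0.1,0,2.5,0],
    [0.1,0,2.6,0]
  ],
  "grip": 30
}}

```text
clock: 3.02
position: [0.506, 0.0823, 0.0567]
ee_rot: [-0.001, 0.801, 0.599, -0.001]
contact_force: [-0.5, 0.2, 0.2]
width: 0.0298
gripper_force: 0.0
```

Call:
{"op": "drive_tool", "data": {
  "rows": [
    [0,0,0.15,0],
    [0,0,0.3,0],
    [0,0,0.45,0],
    [0,0,0.6,0],
    [0,0,0.75,0],
    [0,0,0.9,0],
    [0,0,1,0],
    [0,0,1,0]
  ]
}}

```text
clock: 3.68
position: [0.5064, 0.0823, 0.0327]
ee_rot: [-0.0, 0.801, 0.599, -0.0]
contact_force: [0.4, -0.4, -0.3]
width: 0.0303
gripper_force: 0.0
```

```bash
python3 -c "
from h import *
units([.5044,.0823,.030],-16.3)
p,d,X=cloud('scene')
cv2.imwrite('pics/s2.png',cv2.resize(p[120:320,130:330,::-1],None,fx=3,fy=3))"
```

```text
t 3.68 pos [0.5064 0.0823 0.0327] rack [0.0069 0.0485] yang -16.5 tilt -1.0 F [ 0.4 -0.4 -0.3] w 0.0303 units [-0.02 -0.08  0.11] -0.03
```

View pics/s2.png

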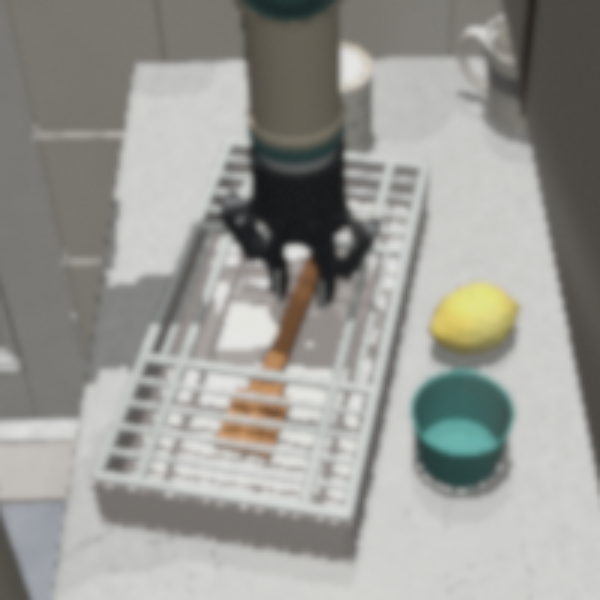

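Call:
{"op": "drive_tool", "data": {
  "rows": [
    [0,-0.04,0.1,0],
    [0,-0.04,0.1,0],
    [0,-0.04,0.1,0],
    [0,-0.04,0.1,0],
    [0,-0.04,0.1,0],
    [0,-0.04,0.1,0],
    [0,-0.04,0.1,0],
    [0,-0.04,0.1,0]
  ],
  "grip": 0,
  "newtons": 20
}}

```text
clock: 4.4
position: [0.5061, 0.0827, 0.0309]
ee_rot: [0.0, 0.801, 0.599, 0.0]
contact_force: [0.9, -0.2, 0.2]
width: 0.0173
gripper_force: 20.5
```

Call:
{"op": "drive_tool", "data": {
  "rows": [
    [-0.2,0,0,0],
    [-0.5,0,0,0],
    [-0.8,0,0,0],
    [-1.1,0,0,0],
    [-1.4,0,0,0],
    [-1.7,0,0,0],
    [-1.9,0,0,0],
    [-2.0,0,0,0]
  ]
}}

```text
clock: 5.07
position: [0.4915, 0.0338, 0.0309]
ee_rot: [0.0, 0.801, 0.598, 0.0]
contact_force: [0.9, 2.1, 1.8]
width: 0.017
gripper_force: 20.7
```

```bash
python3 -c "
from h import *
units([.5044,.0823,.030],-16.3)
p,d,X=cloud('top')
cv2.imwrite('pics/t3.png',cv2.resize(p[160:280,180:360,::-1],None,fx=4,fy=4))"
```

```text
t 5.07 pos [0.4915 0.0338 0.0309] rack [ 0.0026 -0.0021] yang -16.5 tilt -1.0 F [0.9 2.1 1.8] w 0.017 units [ 2.01 -0.06  0.04] -0.04
```

View pics/t3.png

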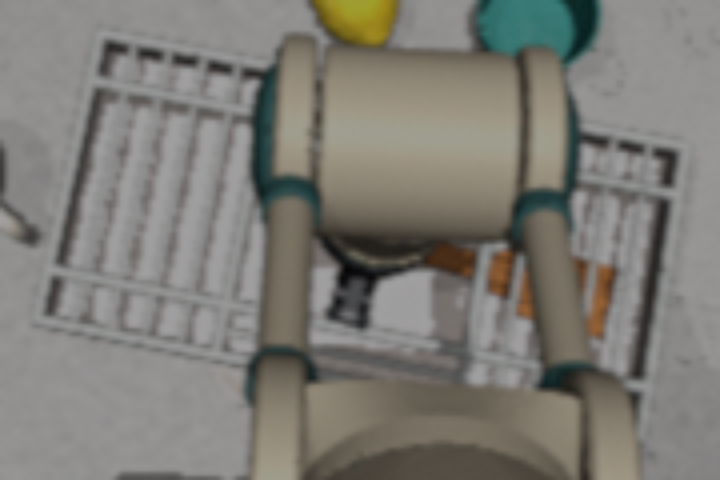

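Call:
{"op": "drive_tool", "data": {
  "rows": [
    [0,0,0,0],
    [0,0,0,0],
    [0,0,0,0],
    [0.2,0,0,0],
    [0.5,0,0,0],
    [0.8,0,0,0],
    [1.0,0,0,0],
    [1.1,0,0,0]
  ],
  "grip": 28
}}

```text
clock: 5.78
position: [0.4999, 0.0622, 0.0308]
ee_rot: [0.0, 0.801, 0.599, 0.0]
contact_force: [0.4, -0.1, -0.6]
width: 0.0285
gripper_force: 0.0
```

Call:
{"op": "drive_tool", "data": {
  "rows": [
    [0,0,0,0],
    [0,0,0,0],
    [0,0,0,0],
    [0,0,0,0],
    [0,0,0,0],
    [0,0,0,0],
    [0,0,0,0],
    [0,0,0,0]
  ],
  "grip": 0,
  "newtons": 20
}}

```text
clock: 6.45
position: [0.4996, 0.0609, 0.0309]
ee_rot: [0.0, 0.801, 0.599, 0.0]
contact_force: [0.1, 0.8, 2.5]
width: 0.0171
gripper_force: 21.1
```

```bash
python3 -c "
from h import *
units([.5044,.0823,.030],-16.3)
for n in('top','scene'):
  p,d,X=cloud(n)
  w=wood(p)&(X[...,2]<.05)&(X[...,0]>.3)&(X[...,0]<.6)&(X[...,1]>-.3)&(X[...,1]<.25)
  uv=np.argwhere(w)[:,::-1];Q=rays(n,uv,np.full(len(uv),.012))[:,:2]-C0
  print(n,len(uv),np.percentile(Q@YA,[0,1,99,100]))
cv2.imwrite('pics/s4.png',cv2.resize(p[120:320,130:330,::-1],None,fx=3,fy=3))"
```

```text
t 6.45 pos [0.4996 0.0609 0.0309] rack [0.0048 0.0261] yang -16.5 tilt -1.0 F [0.1 0.8 2.5] w 0.0171 units [ 0.87 -0.06  0.03] -0.03
top 363 [-0.16337214 -0.16251186 -0.01550983 -0.01316056]
scene 255 [-0.15053008 -0.150194    0.03744384  0.0410758 ]
```

View pics/s4.png

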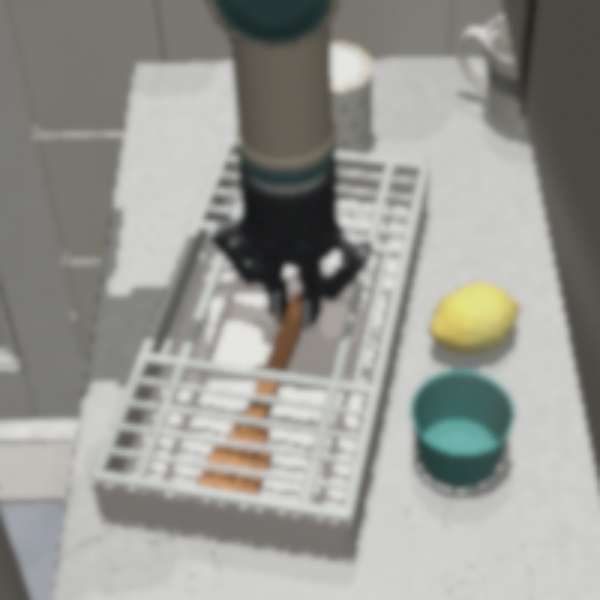

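The handle is gripped near its end at rack y of about +26 mm. The blade end is at about −165 mm, and the handle end is clear of the +y wires. Now I'll lift slowly and watch the force.

Call:
{"op": "drive_tool", "data": {
  "rows": [
    [0,0,-0.15,0],
    [0,0,-0.3,0],
    [0,0,-0.5,0],
    [0,0,-0.7,0],
    [0,0,-0.9,0],
    [0,0,-1.1,0],
    [0,0,-1.2,0],
    [0,0,-1.2,0]
  ]
}}

```text
clock: 7.22
position: [0.5, 0.061, 0.0616]
ee_rot: [0.001, 0.801, 0.599, 0.001]
contact_force: [0.1, -0.2, -0.5]
width: 0.0175
gripper_force: 20.9
```

```bash
cat >> h.py <<'E'
def blade(save=None):
    "median heights of wood pixels along rack y (top+scene depth)"
    for n in('top','scene'):
        p,d,X=cloud(n)
        w=wood(p)&(d>0)&(X[...,0]>.3)&(X[...,0]<.65)&(X[...,1]>-.3)&(X[...,1]<.25)
        k,l,st,_=cv2.connectedComponentsWithStats(cv2.dilate(w.astype(np.uint8),np.ones((5,5))))
        P=X[w];t=(P[:,:2]-C0)@YA;x=(P[:,:2]-C0)@XA
        for lo in np.arange(-.2,.25,.03):
            q=(t>=lo)&(t<lo+.03)
            if q.sum()>8: print(n,lo.round(2),q.sum(),'x',np.median(x[q]).round(3),'z',np.median(P[q,2]).round(3),P[q,2].min().round(3))
    if save: cv2.imwrite(save,cv2.resize(p[100:300,130:330,::-1],None,fx=3,fy=3))
E
python3 -c "
from h import *
units([.5044,.0823,.030],-16.3);blade()"
```

```text
t 7.22 pos [0.5    0.061  0.0616] rack [0.0052 0.0263] yang -16.4 tilt -1.0 F [ 0.1 -0.2 -0.5] w 0.0175 units [ 0.86 -0.07  1.26] -0.02
top -0.17 97 x -0.008 z 0.04 0.036
top -0.14 149 x -0.006 z 0.041 0.036
top -0.11 30 x -0.001 z 0.044 0.038
top -0.08 41 x -0.003 z 0.048 0.044
top -0.05 79 x -0.001 z 0.048 0.044
top -0.02 18 x 0.001 z 0.048 0.045
scene -0.17 101 x -0.005 z 0.039 0.036
scene -0.14 63 x -0.004 z 0.04 0.037
scene -0.11 35 x -0.0 z 0.045 0.04
scene -0.08 18 x 0.003 z 0.047 0.044
scene -0.05 46 x 0.004 z 0.047 0.043
scene -0.02 44 x 0.005 z 0.047 0.044
scene 0.01 40 x 0.004 z 0.047 0.045
```

Friction holds it level (heights 40–48 mm), so the wing's edge wire will have to turn it in the pads. I'll raise it gently and watch the force.

Call:
{"op": "drive_tool", "data": {
  "rows": [
    [0,0,-0.05,0],
    [0,0,-0.1,0],
    [0,0,-0.15,0],
    [0,0,-0.2,0],
    [0,0,-0.25,0],
    [0,0,-0.3,0],
    [0,0,-0.35,0],
    [0,0,-0.35,0]
  ]
}}

```text
clock: 7.98
position: [0.4994, 0.0611, 0.0697]
ee_rot: [-0.0, 0.801, 0.599, -0.0]
contact_force: [-0.3, -0.0, -2.2]
width: 0.0174
gripper_force: 20.7
```

```bash
python3 -c "
from h import *
units([.5044,.0823,.030],-16.3);blade()"
```

```text
t 7.98 pos [0.4994 0.0611 0.0697] rack [0.0045 0.0262] yang -16.5 tilt -1.0 F [-0.3 -0.  -2.2] w 0.0174 units [ 0.87 -0.05  1.59] -0.03
top -0.17 99 x -0.009 z 0.041 0.037
top -0.14 144 x -0.006 z 0.043 0.038
top -0.11 24 x 0.001 z 0.046 0.038
top -0.08 43 x -0.002 z 0.053 0.049
top -0.05 80 x -0.001 z 0.053 0.049
top -0.02 16 x 0.0 z 0.054 0.051
scene -0.17 99 x -0.005 z 0.041 0.037
scene -0.14 61 x -0.004 z 0.042 0.038
scene -0.11 43 x -0.002 z 0.047 0.043
scene -0.08 25 x 0.002 z 0.052 0.048
scene -0.05 50 x 0.004 z 0.053 0.049
scene -0.02 43 x 0.005 z 0.055 0.051
scene 0.01 38 x 0.003 z 0.055 0.052
```

Call:
{"op": "drive_tool", "data": {
  "rows": [
    [0,0,-0.05,0],
    [0,0,-0.1,0],
    [0,0,-0.15,0],
    [0,0,-0.2,0],
    [0,0,-0.25,0],
    [0,0,-0.3,0],
    [0,0,-0.35,0],
    [0,0,-0.4,0]
  ]
}}

```text
clock: 8.75
position: [0.4996, 0.061, 0.0797]
ee_rot: [0.0, 0.801, 0.599, 0.0]
contact_force: [1.0, -0.3, -1.9]
width: 0.0175
gripper_force: 20.5
```

```bash
python3 -c "
from h import *
units([.5044,.0823,.030],-16.3);blade()"
```

```text
t 8.75 pos [0.4996 0.061  0.0797] rack [0.0048 0.0262] yang -16.4 tilt -1.0 F [ 1.  -0.3 -1.9] w 0.0175 units [ 0.87 -0.06  1.99] -0.02
top -0.17 79 x -0.006 z 0.033 0.03
top -0.14 131 x -0.004 z 0.037 0.031
top -0.11 16 x 0.006 z 0.042 0.037
top -0.08 48 x -0.003 z 0.054 0.045
top -0.05 80 x -0.001 z 0.057 0.05
top -0.02 15 x 0.0 z 0.06 0.056
scene -0.17 82 x -0.006 z 0.033 0.029
scene -0.14 78 x -0.003 z 0.037 0.032
scene -0.11 41 x -0.001 z 0.045 0.041
scene -0.08 29 x 0.002 z 0.054 0.049
scene -0.05 52 x 0.003 z 0.057 0.052
scene -0.02 51 x 0.006 z 0.061 0.057
scene 0.01 39 x 0.003 z 0.065 0.06
```

Call:
{"op": "drive_tool", "data": {
  "rows": [
    [0,0,-0.1,0],
    [0,0,-0.2,0],
    [0,0,-0.3,0],
    [0,0,-0.4,0],
    [0,0,-0.5,0],
    [0,0,-0.6,0],
    [0,0,-0.7,0],
    [0,0,-0.8,0]
  ]
}}

```text
clock: 9.52
position: [0.4995, 0.0611, 0.0998]
ee_rot: [0.0, 0.801, 0.599, 0.0]
contact_force: [0.1, -0.6, -1.7]
width: 0.0171
gripper_force: 20.2
```

```bash
python3 -c "
from h import *
units([.5044,.0823,.030],-16.3);blade('pics/s5.png')"
```

```text
t 9.52 pos [0.4995 0.0611 0.0998] rack [0.0047 0.0263] yang -16.4 tilt -1.0 F [ 0.1 -0.6 -1.7] w 0.0171 units [ 0.87 -0.05  2.79] -0.02
top -0.17 16 x -0.01 z 0.022 0.019
top -0.14 99 x -0.002 z 0.025 0.02
top -0.08 51 x -0.002 z 0.056 0.05
top -0.05 70 x 0.0 z 0.066 0.058
top -0.02 17 x -0.001 z 0.071 0.063
scene -0.17 48 x -0.003 z 0.017 0.014
scene -0.14 109 x -0.003 z 0.026 0.021
scene -0.11 40 x -0.001 z 0.04 0.036
scene -0.08 36 x 0.002 z 0.057 0.046
scene -0.05 60 x 0.004 z 0.066 0.057
scene -0.02 53 x 0.005 z 0.074 0.067
scene 0.01 54 x 0.004 z 0.085 0.077
```

View pics/s5.png

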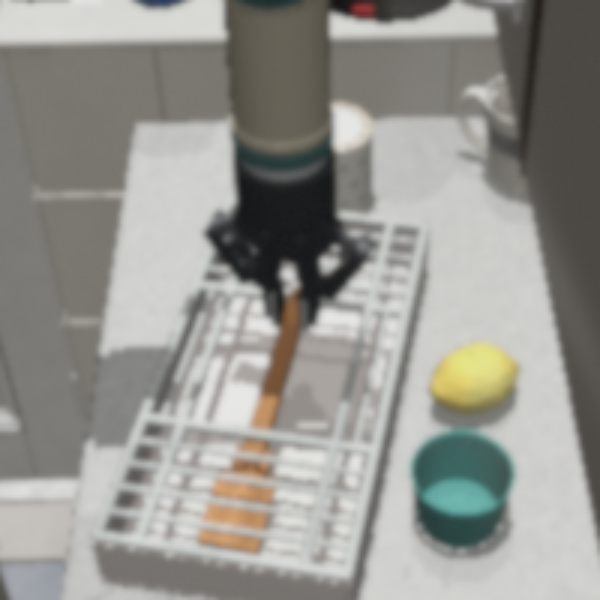

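The spatula is now tilted at a slope of about 0.35. Its handle rises through the opening and the blade is still under the −y wing. Next I'll pull along its axis, rising slightly less than the slope.

Call:
{"op": "drive_tool", "data": {
  "rows": [
    [0.2,0,0,0],
    [0.5,0,-0.05,0],
    [0.8,0,-0.12,0],
    [1.1,0,-0.2,0],
    [1.4,0,-0.3,0],
    [1.7,0,-0.4,0],
    [1.9,0,-0.45,0],
    [2.0,0,-0.5,0]
  ]
}}

```text
clock: 10.28
position: [0.5141, 0.11, 0.1123]
ee_rot: [0.0, 0.801, 0.599, 0.0]
contact_force: [0.2, -0.2, -0.4]
width: 0.017
gripper_force: 20.3
```

```bash
python3 -c "
from h import *
units([.5044,.0823,.030],-16.3);blade()"
```

```text
t 10.28 pos [0.5141 0.11   0.1123] rack [0.0085 0.0772] yang -16.4 tilt -1.0 F [ 0.2 -0.2 -0.4] w 0.017 units [-1.17 -0.06  3.29] -0.02
top -0.11 89 x -0.003 z 0.036 0.03
top -0.08 144 x -0.002 z 0.045 0.038
top -0.05 97 x 0.001 z 0.055 0.045
top 0.01 74 x 0.004 z 0.081 0.074
top 0.04 19 x 0.004 z 0.087 0.085
scene -0.11 52 x -0.001 z 0.033 0.031
scene -0.08 98 x 0.001 z 0.047 0.036
scene -0.05 105 x 0.004 z 0.057 0.047
scene -0.02 58 x 0.006 z 0.071 0.065
scene 0.01 58 x 0.008 z 0.081 0.072
scene 0.04 49 x 0.009 z 0.091 0.085
scene 0.07 37 x 0.008 z 0.099 0.091
```

Call:
{"op": "drive_tool", "data": {
  "rows": [
    [0.2,0,0,0],
    [0.5,0,-0.05,0],
    [0.8,0,-0.1,0],
    [1.1,0,-0.15,0],
    [1.4,0,-0.2,0],
    [1.7,0,-0.3,0],
    [2.0,0,-0.35,0],
    [2.1,0,-0.4,0]
  ]
}}

```text
clock: 11.05
position: [0.5292, 0.1607, 0.1223]
ee_rot: [0.0, 0.801, 0.599, 0.001]
contact_force: [0.5, 0.8, -1.2]
width: 0.0175
gripper_force: 20.3
```

```bash
python3 -c "
from h import *
units([.5044,.0823,.030],-16.3);blade('pics/s6.png')"
```

```text
t 11.05 pos [0.5292 0.1607 0.1223] rack [0.0124 0.1299] yang -16.4 tilt -1.0 F [ 0.5  0.8 -1.2] w 0.0175 units [-3.29 -0.07  3.69] -0.02
top -0.05 186 x 0.001 z 0.046 0.038
top -0.02 209 x 0.002 z 0.056 0.048
top 0.01 108 x 0.004 z 0.071 0.061
top 0.04 44 x 0.006 z 0.081 0.073
top 0.07 10 x 0.006 z 0.097 0.094
top 0.1 29 x 0.01 z 0.101 0.096
scene -0.05 209 x 0.004 z 0.046 0.038
scene -0.02 188 x 0.005 z 0.056 0.046
scene 0.01 72 x 0.008 z 0.071 0.061
scene 0.04 54 x 0.01 z 0.083 0.077
scene 0.07 53 x 0.012 z 0.093 0.085
scene 0.1 59 x 0.012 z 0.104 0.097
scene 0.13 23 x 0.011 z 0.111 0.105
```

View pics/s6.png

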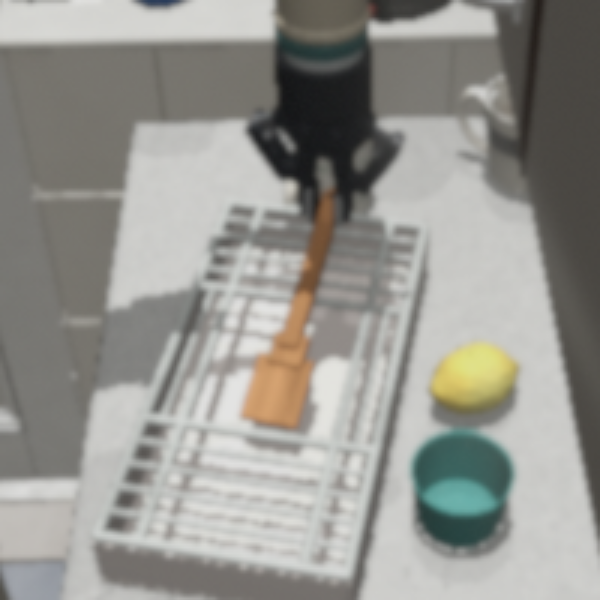

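The whole blade is now clear of the wires: its tip is at (275,420) in the crop, just inside the −y edge wire at row 430. Lifting straight up.

Call:
{"op": "drive_tool", "data": {
  "rows": [
    [0,0,-0.2,0],
    [0,0,-0.5,0],
    [0,0,-0.9,0],
    [0,0,-1.3,0],
    [0,0,-1.8,0],
    [0,0,-2.2,0],
    [0,0,-2.5,0],
    [0,0,-2.6,0]
  ]
}}

```text
clock: 11.82
position: [0.5294, 0.1594, 0.1891]
ee_rot: [0.001, 0.801, 0.599, 0.002]
contact_force: [0.1, -0.5, -1.2]
width: 0.0175
gripper_force: 20.3
```

Call:
{"op": "drive_tool", "data": {
  "rows": [
    [0,0,-0.2,0],
    [0,0,-0.6,0],
    [0,0,-1.1,0],
    [0,0,-1.6,0],
    [0,0,-2.1,0],
    [0,0,-2.5,0],
    [0,0,-2.7,0],
    [0,0,-2.8,0]
  ]
}}

```text
clock: 12.48
position: [0.5288, 0.1594, 0.2579]
ee_rot: [0.0, 0.801, 0.599, 0.001]
contact_force: [0.2, -0.1, -1.0]
width: 0.0173
gripper_force: 20.3
```

Call:
{"op": "drive_tool", "data": {
  "rows": [
    [0,0,0,0],
    [0,0,0,0],
    [0,0,0,0],
    [0,0,0,0],
    [0,0,0,0],
    [0,0,0,0],
    [0,0,0,0],
    [0,0,0,0]
  ]
}}

```text
clock: 13.15
position: [0.5285, 0.1594, 0.2569]
ee_rot: [-0.0, 0.801, 0.599, -0.0]
contact_force: [0.9, -0.4, -1.3]
width: 0.0171
gripper_force: 20.3
```

```bash
python3 -c "
from h import *
units([.5044,.0823,.030],-16.3);blade('pics/s7.png')"
```

```text
t 13.15 pos [0.5285 0.1594 0.2569] rack [0.012  0.1285] yang -16.5 tilt -1.0 F [ 0.9 -0.4 -1.3] w 0.0171 units [-3.23 -0.05  9.08] -0.03
top -0.05 276 x 0.001 z 0.181 0.175
top -0.02 284 x 0.001 z 0.191 0.183
top 0.01 149 x 0.003 z 0.206 0.196
top 0.04 45 x 0.006 z 0.214 0.211
top 0.07 17 x 0.008 z 0.233 0.231
top 0.1 51 x 0.01 z 0.236 0.232
scene -0.08 11 x 0.013 z 0.176 0.174
scene -0.05 249 x 0.002 z 0.181 0.174
scene -0.02 233 x 0.004 z 0.191 0.182
scene 0.01 80 x 0.008 z 0.206 0.197
scene 0.04 69 x 0.01 z 0.218 0.208
scene 0.07 52 x 0.011 z 0.228 0.221
scene 0.1 64 x 0.011 z 0.238 0.23
scene 0.13 21 x 0.01 z 0.245 0.241
```

View pics/s7.png

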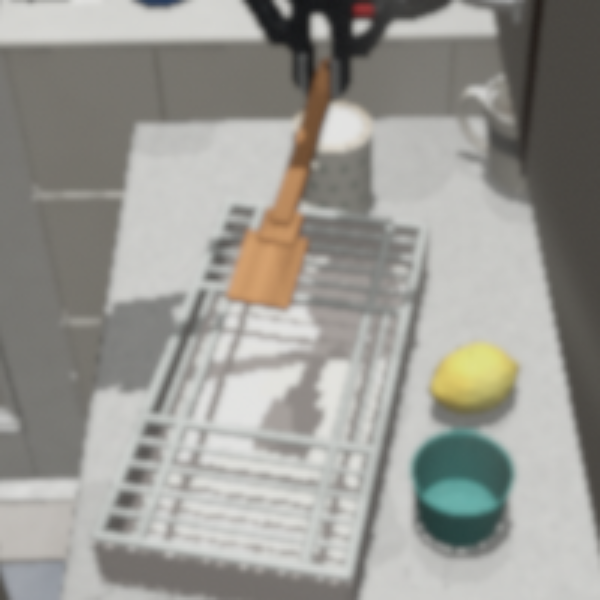

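The spatula is held in the air and steady. Its lowest point is at about z = 0.165 m, against a requirement of 0.11 m, and the mug, cup and lemon haven't moved.

```bash
python3 -c "
from rig import order
print(order.sign_off())"
```

```text
the job is handed in; nothing more can be done
None
```

The spatula came out handle end first; its tilt came from the opening's −y edge wire, at about 2 N of contact. I handed the job in at about 13 s with it still gripped and its lowest point about 10 cm above the rack's wires; the mug, cup and lemon were left standing where they were.

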